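Stopper the flask and hold the warm box open

ROBOT

A 6-joint arm with a two-finger parallel gripper is mounted at the origin on the work surface. World frame = base frame: x ahead of the robot, y to its left, z up, the work surface at z = 0. Lengths are in m, angles in rad, forces in N, time in s.
With the tool pointing down it reaches from about 0.3 to 0.775 m from the base axis. Payload 14.6 kg.
Tool frame: the origin (TCP) lies between the finger pads; the fingertips stand 19 mm ahead of it and the grasp point (between the pads) is the TCP; z points along the fingers, y is the direction in which the jaws open and shut (so a half turn about z gives the same grasp; the last joint's range is limited). The gripper opens to 94 mm and grips with 3 to 60 N. Pads are 16 mm wide; open, the fingers measure 119 mm over their backs; the gripper's body (75 mm by 177 mm) begins 78 mm behind the grasp point.
Start: joints at [1.181, 0.3, 1.521, -0, 1.321, -0.067], TCP at [0.174, 0.522, 0.224] pointing down, gripper open.
Joint ranges: [-3.03, 3.03], [-0.79, 2.21], [0.23, 2.52], [-1.04, 4.18], [0, 3.07], [-2.55, 2.55]. Speed limits (rad/s): [2.22, 2.22, 2.57, 3.14, 3.14, 3.14].

INTERFACE

Orientations are given as [roll, pitch, yaw] about the fixed x, y, z axes, in that order (R = Rz(yaw) Ry(pitch) Rx(roll)).
In Python, from station import telemetry, vision, ctrl gives the robot as it stands. The module is installed in compiled form; this text tells all that it offers.
- The arm moves only by the shell command python3 -m creep 'ROWS' [FORCE]. ROWS is JSON, a list of rows, each a list of 3 entries, a list of its own where there are three numbers: the shift along the tool's x, y, z in units of 50 mm (1.0 is 50 mm), then the turn about the tool's z in units of 8 degrees (1.0 is 8 degrees), then the opening, from 0 (shut) to 1 (fully open). In form: [[[tx, ty, tz], twist, gripper], ...]. A call has 1 to 12 rows; each row is the pose to reach, as a shift and turn from the pose commanded when the call began, along the tool's axes at that moment; what a row does not reach only later rows make up. A row lasts 1/10 s, in which the tool goes at most 50 mm and 8.59 degrees, less where a joint would pass 70% of its speed; a pose out of reach is approached as far as the arm can. A call with a gripper value outside its range is refused whole. The fingers move at their own pace and stop on an object; FORCE is the grip in N (left out, the last holds). Time passes only in rows, so rows that repeat a pose let the fingers close. It gives the time, the measured TCP pose, the force and the opening at its end, in the units of the state.
- telemetry.get_obs(): the state, without advancing time (a new reading comes with each control period).
- vision.camera(name): name is "scene" or "top"; returns a dict with "img" (384x512x3 uint8, red, green, blue), "depth" (384x512 float32, m along the optical axis (not along the pixel's ray), 0 where there is no reading), "vertical_fov" (degrees; the focal length in pixels is half the picture's height over the tangent of half this angle, whatever the lens; pixels are square), "cx", "cy" (the principal point, pixels), "extrinsics" (4x4, takes a point from camera to world coordinates). Camera axes: x right, y down, z forward; pixel columns grow to the right and rows downward; lengths in m; the calibration is good to about 2 mm. A picture is of the moment at which its call begins.
- ctrl.hand_in(): hands the job in, once; it reports no verdict.
The state is a dict: "time_s": time; "qpos": joint angles; "joint_vel": joint speeds; "tau": joint torques, N m; "ee_pos": TCP position; "eef_rot": TCP orientation; "force": force on the tool from outside, world axes, zero at the start; "moment": the same for the moment, N m; "grip_width": finger opening in m.
Only numpy, scipy, OpenCV 4.12 (cv2) and the standard library are available. Lean on these libraries where they do the work, as an engineer would, in place of code of your own. Each camera call takes 0.05 s, during which the arm holds its last target.

TASK

The rind-culture flask goes into the warm box next: set the green stopper from the wooden rack upright and fully home in the flask's neck and let go of it, leaving the flask standing on the bench. Then raise the lid of the warm box and keep holding it open at 50 degrees (give or take 5) so that I can put the flask in; it falls shut by itself, so finish while still holding it, steady. Don't shift the orange stopper, the brush, the jar or the cheese, and don't tip the flask over.

Things in the scene. Friction and masses are not known exactly. Their poses are not given: they have to be found in the camera images.
- stopper_center (a point): Centre of the green stopper, half-way up its 59 mm. One piece, axis z up: from below, a tapered plug 26 mm long (24 mm across at the tip, 29 mm at the top), a collar 40 mm across and 5 mm thick, then a round grip 24 mm across and 28 mm tall. The tip lies 29.5 mm below this point, the top of the grip 29.5 mm above, the top of the collar 1.5 mm above. About 35 g. It starts upright in a hole of the rack, collar resting on the rack's top, and lifts straight out.
- stopper_collar (a point): On the green stopper's axis, at the underside of its collar (3.5 mm below the centre); z along its axis towards the grip.
- flask_mouth (a point): Centre of the open mouth, at the rim, of the small amber conical flask: 98 mm tall, base 66 mm across, neck 38 mm across outside and 32 mm bore, straight for the upper 36 mm; z is the flask's axis, up. Loose on the bench, about 0.14 kg. With the stopper home its collar rests on this rim.
- flask_center (a point): Centre of the flask, half-way up, 49 mm above its underside.
- rack: Wooden stopper rack, a fixed block 144 x 56 x 36 mm, origin under its centre; two holes 32 mm wide in its top, 80 mm apart along its x axis (40 mm either side of the centre). Green and orange stoppers stand in them, either way round.
- slim_stopper_center (a point): Centre of the orange stopper, half-way up: same shape with a slimmer plug (16 to 19 mm). Not wanted; leave it in its hole.
- slim_stopper: The orange stopper; origin at the tip of its plug, 29.5 mm below its centre.
- stopper: The green stopper; origin at the tip of its plug, 29.5 mm below its centre.
- flask: The flask; origin at the centre of its underside.
- warm_box: Warm box: fixed bench incubator, white with a grey steel lid, 250 (x) x 320 (y) x 125 mm, origin under its centre, its control panel facing its -x side, towards the robot; +x is its back, where the lid is hinged.
- lid (a joint): Angle of the warm box's lid in rad: 0 shut, grows as the front edge rises, at most 1.4; 50 degrees is 0.873. A plain hinge: the lid (0.56 to 0.9 kg) falls shut from any angle when let go.
- lid_handle (a point): Middle of the round black bar of the bow handle on top of the lid; bar 14 mm thick, along y of the box, 102 mm clear between its two posts, its axis 40 mm above the lid's top (33 mm clear below the bar) and 205 mm in front of the hinge line. Axes turn with the lid: y along the bar, z out of the lid's top. With the lid shut it is 80 mm higher than the hinge line. Lid: steel tray upside down, 254 x 324 x 40 mm, with a clear window; its front edge is 52 mm in front of the bar.
- lid_hinge (a point): Middle of the hinge line at the back of the warm box, 125 mm above the bench, 130 mm behind the box's centre; it runs along its y axis.
- brush: Rind-scrubbing brush, blue block with white bristles, lying bristles down on the bench, 150 x 50 x 42 mm, long along its x; origin under its middle. Leave alone.
- jar: White jar with blue cap, 68 mm across, 85 mm tall; origin under its centre. Leave alone.
- cheese: Small yellow cheese wheel, 156 mm across, 60 mm tall; origin under its centre. Leave alone.

How it is judged:
On the way, in this order (a step that is already met when the one before it is completed fails the run):
1. the green stopper is fully home in the flask's neck and let go, flask upright on the bench (horizontal distance between stopper_collar and flask_mouth below 0.004 m and z of stopper_collar in the frame of flask_mouth between -0.004 and 0.003 m and angle between the z axis of stopper_collar and the z axis of flask_mouth, either way round below 0.08 rad and angle between flask_mouth's own z axis and vertical below 0.08 rad and height (world z) of flask_mouth below 0.103 m and contact force between the fingers and stopper below 0.1 N and contact force between the fingers and flask below 0.1 N), for 0.2 s.
2. the lid is held still, open at 50 degrees, by the fingers (value of joint lid between 0.767945 and 0.977384 rad and velocity of joint lid between -0.06 and 0.06 rad/s and contact force between the fingers and lid above 1 N and contact force between each of flask, stopper, slim_stopper, brush, jar, cheese and lid below 0.2 N), for 0.5 s.
At the end, for the whole second after the job is handed in: Green stopper home in the neck: collar on the rim (3 mm in height, 4 mm sideways, 4.5 degrees), not touched by the fingers; flask upright on the bench. Lid still, open between 44 and 56 degrees, carried by the fingers (over 1 N) and by no other object (all of step 1 and all of step 2); the arm keeps its last pose, push and grip.
It fails at once if the flask is tipped over (angle between flask_mouth's own z axis and vertical above 0.5 rad).
It fails at once if the orange stopper is shifted by more than 30 mm (distance of slim_stopper from where it was at the start of the episode above 0.03 m).
It fails at once if the brush is shifted by more than 30 mm (distance of brush from where it was at the start of the episode above 0.03 m).
It fails at once if the jar is shifted by more than 30 mm (distance of jar from where it was at the start of the episode above 0.03 m).
It fails at once if the cheese is shifted by more than 30 mm (distance of cheese from where it was at the start of the episode above 0.03 m).
It also fails if it takes over 56 s, if anything falls off the work surface, if the arm or the gripper's body presses on something with over 40 N, if the wrist force passes 120 N, or if a joint passes its speed limit or range.

## Working session

There is one attempt and no reset: what is moved stays moved. The work goes in short steps, Python scripts to look and compute and a shell command to move; the robot and the scene stay as the last step left them, time stands still between calls to the robot, and variables do not carry over. Pictures are saved under pics/ and viewed, and the job is handed in when it is done.

```bash
mkdir -p pics; ls
python3 - <<'E'
from station import telemetry, vision
import cv2,numpy as np
print(telemetry.get_obs())
for n in("scene","top"):
    c=vision.camera(n); cv2.imwrite(f"pics/{n}0.png",c["img"][:,:,::-1]); print(n,c["vertical_fov"],c["cx"],c["cy"],c["extrinsics"].round(4).tolist())
    np.savez(f"{n}0.npz",**c)
E
```

```text
pics
{'time_s': 0.0, 'qpos': array([ 1.18141163e+00,  3.00489663e-01,  1.52160180e+00, -2.79810677e-05,
        1.32069294e+00, -6.66049712e-02]), 'joint_vel': array([ 1.01637185e-03,  1.10282038e-03, -6.35263933e-04, -1.08557774e-03,
        3.91319319e-05, -9.39637805e-04]), 'tau': array([-1.68462971e-03, -5.31800365e+01, -3.52740633e+01,  7.07458332e-02,
        2.43849680e-02,  8.50221397e-06]), 'ee_pos': array([0.17437962, 0.52136249, 0.22386737]), 'eef_rot': array([-3.14040174e+00, -5.22758059e-05,  2.81881984e+00]), 'force': array([-0.4431012 ,  0.8362758 ,  0.47353252]), 'moment': array([0.03185374, 0.00203922, 0.00294277]), 'grip_width': 0.0940957624282667}
scene 51.892939985411545 255.61381457587487 190.24895204855548 [[0.8666, 0.3879, -0.3138, 0.8559], [0.4989, -0.6657, 0.5549, -0.5265], [0.0064, -0.6375, -0.7705, 0.9661], [0.0, 0.0, 0.0, 1.0]]
top 56.802513470907186 254.48139275616688 188.29617081237376 [[-0.024, -0.9894, 0.1435, 0.3628], [-0.9994, 0.0199, -0.0294, 0.0821], [0.0262, -0.1441, -0.9892, 1.2769], [0.0, 0.0, 0.0, 1.0]]
```

View pics/scene0.png

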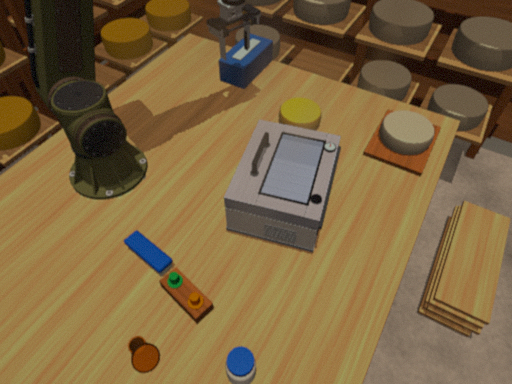

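View pics/top0.png

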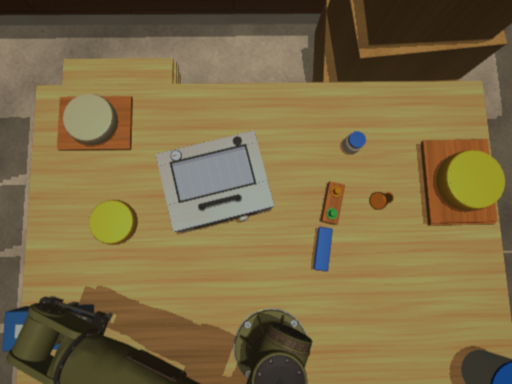

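Run:
```python
import cv2,numpy as np
a=np.load("top0.npz")["img"][:,:,::-1]; s=np.load("scene0.npz")["img"][:,:,::-1]
cv2.imwrite("pics/z1.png",np.vstack([cv2.resize(a[120:280,300:420],None,fx=3,fy=3,interpolation=2)[:300],cv2.resize(a[120:280,300:420],None,fx=3,fy=3,interpolation=2)[180:]])[:590])
z1=cv2.resize(a[170:280,300:420],(480,440),interpolation=2)
cv2.imwrite("pics/z1.png",z1)
cv2.imwrite("pics/z2.png",cv2.resize(s[220:384,110:270],(560,574),interpolation=2))
cv2.imwrite("pics/z3.png",cv2.resize(a[120:240,145:285],(700,600),interpolation=2))
```

```text
(no output)
```

View pics/z1.png

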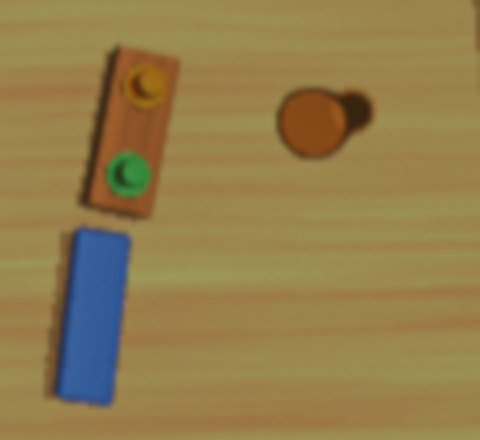

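View pics/z2.png

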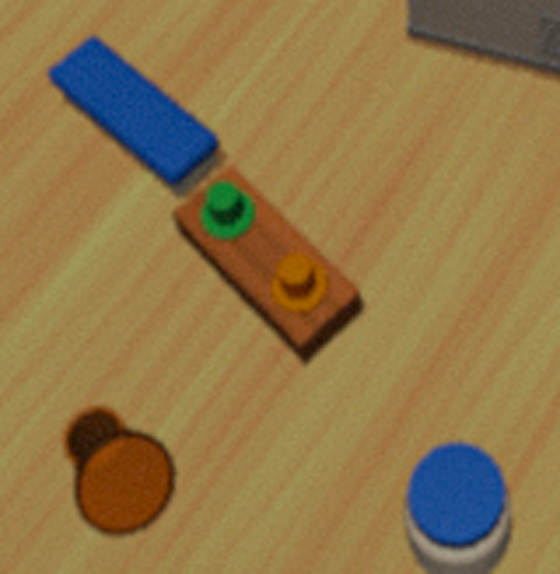

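View pics/z3.png

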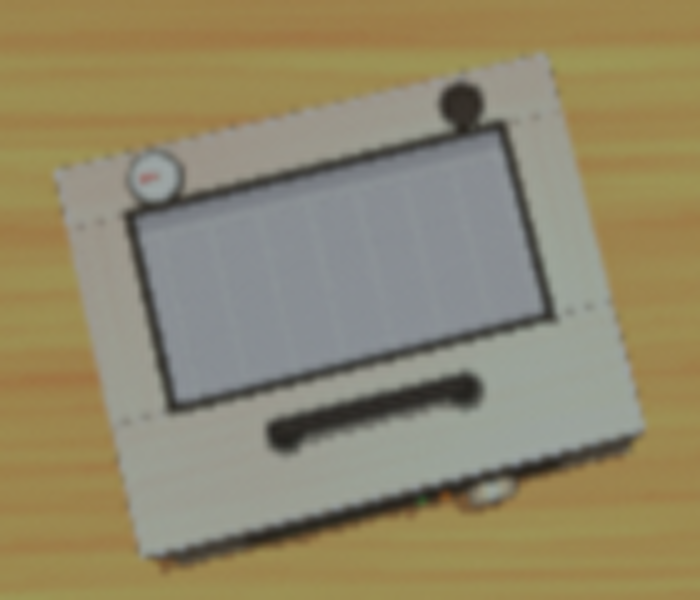

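```bash
cat > h.py <<'E'
import numpy as np,cv2
def f(c): return 192/np.tan(np.radians(float(c["vertical_fov"]))/2)
def dep(c,u,v,d=None):
    u=np.asarray(u,float);v=np.asarray(v,float)
    if d is None: d=c["depth"][v.astype(int),u.astype(int)]
    F=f(c);p=np.stack([(u-c["cx"])/F*d,(v-c["cy"])/F*d,d],-1)
    E=c["extrinsics"];return p@E[:3,:3].T+E[:3,3]
def ray(c,u,v,z):
    F=f(c);E=c["extrinsics"];r=E[:3,:3]@np.array([(u-c["cx"])/F,(v-c["cy"])/F,1]);o=E[:3,3]
    return o+r*(z-o[2])/r[2]
def tri(c1,p1,c2,p2):
    A=[];b=[]
    for c,p in((c1,p1),(c2,p2)):
        E=c["extrinsics"];r=E[:3,:3]@np.array([(p[0]-c["cx"])/f(c),(p[1]-c["cy"])/f(c),1]);r/=np.linalg.norm(r)
        P=np.eye(3)-np.outer(r,r);A.append(P);b.append(P@E[:3,3])
    A=np.vstack(A);b=np.hstack(b);x=np.linalg.lstsq(A,b,rcond=None)[0];return x,np.linalg.norm(A@x-b)
def load(n): 
    z=np.load(n+".npz");return {k:z[k] for k in z}
E
python3 - <<'E'
from h import *
t=load("top0");s=load("scene0")
np.set_printoptions(precision=3,suppress=True,linewidth=200)
print(dep(t,*np.meshgrid(range(368,398,2),range(188,212,3)))[...,2])
print(dep(t,378,200),dep(t,390,197))
print(dep(s,*np.meshgrid(range(126,162,3),range(334,374,4)))[...,2])
print(dep(s,145,357),dep(s,136,342))
print("jar",dep(t,357,139),"brush",dep(t,323,250),"cheese",dep(t,111,222),"g",dep(t,332,213),"o",dep(t,336,190))
E
```

```text
[[ 0.001 -0.003  0.001 -0.001  0.     0.001  0.     0.004 -0.002  0.001 -0.001  0.002  0.003 -0.     0.004]
 [ 0.001 -0.002  0.004  0.001  0.004 -0.007  0.001 -0.005 -0.     0.    -0.001  0.003  0.001  0.001  0.001]
 [-0.001  0.001  0.014  0.026  0.034  0.05   0.057  0.076  0.098  0.074  0.082  0.092  0.099 -0.003  0.001]
 [-0.     0.01   0.022  0.037  0.049  0.056  0.076  0.093  0.002  0.026  0.065  0.074  0.097 -0.     0.   ]
 [ 0.003  0.009  0.026  0.041  0.048  0.058  0.07   0.088  0.101  0.011  0.058  0.077  0.097 -0.    -0.004]
 [ 0.005  0.008  0.017  0.034  0.042  0.052  0.057  0.064  0.083  0.09   0.095  0.005  0.001  0.001 -0.003]
 [-0.001 -0.001  0.012  0.018  0.028  0.038  0.043  0.04   0.048 -0.003  0.002 -0.001 -0.003  0.002  0.004]
 [-0.002 -0.001  0.005 -0.003  0.004  0.015  0.01   0.     0.001  0.004  0.003  0.002  0.002  0.003 -0.004]]
[ 0.49  -0.384  0.058] [ 0.497 -0.42   0.074]
[[-0.002 -0.002  0.    -0.002  0.001 -0.    -0.002 -0.004 -0.002 -0.003 -0.001 -0.003]
 [-0.003 -0.001  0.094  0.093  0.088  0.094 -0.001  0.002 -0.001 -0.003 -0.001 -0.003]
 [ 0.003  0.098
[... 160 characters left out ...]
[-0.001  0.1    0.063  0.014  0.006  0.1    0.089  0.068  0.054  0.038  0.022 -0.   ]
 [-0.    -0.005  0.083  0.094  0.091  0.08   0.073  0.059  0.05   0.037  0.022  0.009]
 [ 0.    -0.     0.046  0.06   0.062  0.061  0.057  0.047  0.041  0.03   0.02   0.006]
 [-0.002 -0.     0.028  0.041  0.045  0.047  0.045  0.038  0.028  0.024  0.01  -0.004]
 [-0.001 -0.003  0.005  0.026  0.027  0.034  0.031  0.024  0.022  0.012  0.     0.   ]
 [ 0.001  0.001 -0.003  0.007  0.014  0.015  0.014  0.013  0.008  0.001 -0.001  0.   ]]
[ 0.512 -0.409  0.054] [ 0.481 -0.397  0.072]
jar [ 0.702 -0.315  0.085] brush [ 0.322 -0.186  0.041] cheese [0.434 0.533 0.063] g [ 0.447 -0.217  0.068] o [ 0.526 -0.235  0.07 ]
```

```bash
cat > m.py <<'E'
from h import *
from scipy.optimize import least_squares
np.set_printoptions(precision=4,suppress=True,linewidth=200)
t=load("top0");s=load("scene0")
U,V=np.meshgrid(range(512),range(384))
P={}
for n,c in(("top",t),("scene",s)):
    p=dep(c,U,V).reshape(-1,3); hsv=cv2.cvtColor(c["img"],cv2.COLOR_RGB2HSV).reshape(-1,3).astype(int); P[n]=(p,hsv)
    def near(x,y,r,a,b): 
        return (np.hypot(p[:,0]-x,p[:,1]-y)<r)&(p[:,2]>a)&(p[:,2]<b)
    for nm,x,y in(("green",.447,-.217),("orange",.526,-.235)):
        m=near(x,y,.03,.063,.08); q=p[m]; print(n,nm,m.sum(),"mean",q.mean(0),"mid",(q.min(0)+q.max(0))/2,np.ptp(q,0))
    # flask cone: radius(z)=.033-.014*z/.062
    m=near(.497,-.40,.06,.01,.058);q=p[m]
    g=lambda a:np.hypot(q[:,0]-a[0],q[:,1]-a[1])-(.033-.014*q[:,2]/.062)
    r=least_squares(g,[.497,-.40],loss="soft_l1",f_scale=.002);print(n,"cone",r.x,m.sum(),np.median(abs(g(r.x))))
    m=near(.497,-.40,.06,.088,.106);q=p[m]
    g=lambda a:np.hypot(q[:,0]-a[0],q[:,1]-a[1])-.0175
    r=least_squares(g,[.497,-.40],loss="soft_l1",f_scale=.002);print(n,"rim",r.x,m.sum(),np.median(abs(g(r.x))),q[:,2].mean())
    m=near(.45,.13,.25,.195,.225);q=p[m];print(n,"bar pts",m.sum(),q.mean(0),np.ptp(q,0))
    c2=q[:,:2].mean(0);w=np.linalg.svd(q[:,:2]-c2,full_matrices=False)[2][0];e=(q[:,:2]-c2)@w;print("  dir",w,"ext",e.min(),e.max(),"mid",c2+w*(e.min()+e.max())/2,"zmax",np.percentile(q[:,2],90))
    m=near(.53,.12,.3,.150,.18);q=p[m][:,:2].astype(np.float32);print(n,"lid",cv2.minAreaRect(q),m.sum())
E
python3 m.py
```

```text
top green 38 mean [ 0.4477 -0.221   0.0697] mid [ 0.4471 -0.2211  0.0705] [0.0212 0.0204 0.0102]
top orange 38 mean [ 0.5256 -0.2406  0.0693] mid [ 0.5261 -0.2411  0.0706] [0.0213 0.024  0.0111]
top cone [ 0.4932 -0.4019] 181 0.0008993587422253813
top rim [ 0.4934 -0.4022] 49 0.0008423737919832502 0.09595003776978057
top bar pts 196 [0.4805 0.159  0.2115] [0.0373 0.124  0.0207]
  dir [ 0.223  -0.9748] ext -0.0638983812785713 0.06357933796102194 mid [0.4805 0.1592] zmax 0.21488434790081778
top lid ((0.5542588829994202, 0.17626997828483582), (0.2545195519924164, 0.32512086629867554), 12.986412048339844) 7922
scene green 68 mean [ 0.45   -0.2245  0.0674] mid [ 0.4491 -0.2247  0.0676] [0.0231 0.0215 0.0089]
scene orange 76 mean [ 0.5275 -0.2434  0.0676] mid [ 0.5269 -0.2428  0.0673] [0.0222 0.0221 0.0085]
scene cone [ 0.4949 -0.4042] 466 0.0007354550692440735
scene rim [ 0.4952 -0.4042] 127 0.0007163004501928513 0.09472688339509598
scene bar pts 185 [0.4851 0.1491 0.2086] [0.0407 0.1234 0.0185]
  dir [-0.2219  0.9751] ext -0.05749362286503312 0.07117908638512149 mid [0.4836 0.1558] zmax 0.2116520127297156
scene lid ((0.5543141961097717, 0.17507866024971008), (0.2543866038322449, 0.3290591537952423), 13.034602165222168) 7861
```

```bash
cat > go.py <<'E'
import sys,numpy as np
from station import telemetry
from scipy.spatial.transform import Rotation as R
o=telemetry.get_obs();p=o["ee_pos"];rot=R.from_euler("xyz",o["eef_rot"])
print("t",round(o["time_s"],2),"p",p.round(4),"rpy deg",np.degrees(o["eef_rot"]).round(2),"F",o["force"].round(2),"w",round(o["grip_width"],4),"q",o["qpos"].round(2))
if len(sys.argv)>3:
    T=np.array(list(map(float,sys.argv[1:4])));print("shift units",(rot.inv().apply(T-p)/.05).round(2))
    if len(sys.argv)>4:
        d=float(sys.argv[4])-np.degrees(o["eef_rot"][2]);d=(d+90)%180-90;print("twist units",round(-d/8,2))
E
python3 go.py .4485 -.223 .24 166.1
```

```text
t 0.1 p [0.1744 0.5214 0.224 ] rpy deg [-179.94   -0.    161.5 ] F [ 0.62  0.54 -0.12] w 0.0938 q [ 1.18  0.3   1.52  0.    1.32 -0.07]
shift units [ -9.92 -12.38  -0.31]
twist units -0.57
```

```bash
python3 -m creep '[[[-4,-5,-0.3],-0.3,1],[[-4,-5,-0.3],-0.57,1],[[-4,-5,-0.3],-0.57,1],[[-4,-5,-0.3],-0.57,1],[[-4,-5,-0.3],-0.57,1],[[-4,-5,-0.3],-0.57,1],[[-7,-9,-0.3],-0.57,1],[[-7,-9,-0.3],-0.57,1],[[-7,-9,-0.3],-0.57,1],[[-7,-9,-0.3],-0.57,1],[[-7,-9,-0.3],-0.57,1],[[-7,-9,-0.3],-0.57,1]]'; python3 go.py .4485 -.223 .12 166.1
```

```text
time_s: 1.3
ee_pos: [0.364, -0.0194, 0.2394]
eef_rot: [-3.141, -0.0, 2.895]
force: [-0.1, 0.9, 1.4]
grip_width: 0.094
t 1.3 p [ 0.364  -0.0194  0.2394] rpy deg [-179.98   -0.    165.89] F [-0.09  0.89  1.4 ] w 0.094 q [-0.15 -0.14  1.96 -0.    1.32 -1.48]
shift units [-2.63 -3.54  2.39]
twist units -0.03
```

```bash
python3 -m creep '[[[-2.6,-3.5,1.0],0,1],[[-2.6,-3.5,1.0],0,1],[[-2.6,-3.5,1.0],0,1],[[-2.6,-3.5,1.0],0,1],[[-2.6,-3.5,1.0],0,1],[[-2.6,-3.5,2.0],0,1],[[-2.6,-3.5,2.0],0,1],[[-2.6,-3.5,2.0],0,1]]'; python3 go.py .4485 -.223 .064 166.1
```

```text
time_s: 2.1
ee_pos: [0.4475, -0.217, 0.1399]
eef_rot: [3.141, -0.002, 2.899]
force: [1.1, 0.7, 0.3]
grip_width: 0.0939
t 2.1 p [ 0.4475 -0.217   0.1399] rpy deg [ 1.7997e+02 -9.0000e-02  1.6608e+02] F [1.12 0.71 0.27] w 0.0939 q [-0.53  0.27  1.76  0.    1.11 -1.85]
shift units [-0.05 -0.11  1.52]
twist units -0.0
```

```bash
python3 -m creep '[[[-0.05,-0.11,0.8],0,1],[[-0.05,-0.11,0.8],0,1],[[-0.05,-0.11,0.8],0,1]]'
python3 - <<'E'
from station import vision
import cv2,numpy as np
o=[]
for n,b in(("scene",(110,220)),("top",(290,140))):
    c=vision.camera(n);i=c["img"][b[1]:b[1]+120,b[0]:b[0]+100,::-1];o.append(cv2.resize(i,(400,480),interpolation=2))
    np.savez(n+"1.npz",**c)
cv2.imwrite("pics/a1.png",np.hstack(o))
E
```

```text
time_s: 2.4
ee_pos: [0.4493, -0.2232, 0.1015]
eef_rot: [-3.141, 0.001, 2.899]
force: [-0.0, -0.0, -0.0]
grip_width: 0.0937
```

View pics/a1.png

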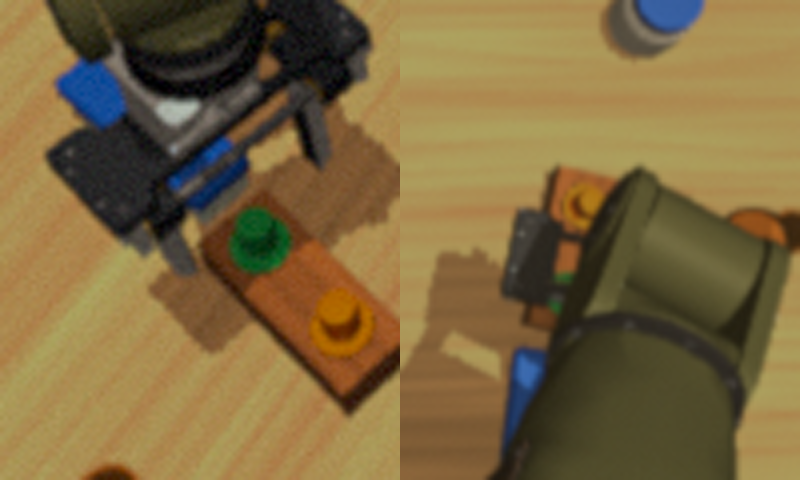

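The scene crop shows the open fingers straddling the green grip (at about scene px 175,278), and the orange stopper and brush are clear of them. Now I'll go down and grip.

```bash
python3 -m creep '[[[0,0,0.4],0,1],[[0,0,0.75],0,1],[[0,0,0.75],0,1],[[0,0,0.75],0,0],[[0,0,0.75],0,0],[[0,0,0.75],0,0],[[0,0,0.75],0,0],[[0,0,0.75],0,0],[[0,0,0.75],0,0],[[0,0,0.75],0,0]]' 15; python3 go.py
```

```text
time_s: 3.5
ee_pos: [0.4488, -0.2233, 0.062]
eef_rot: [3.142, -0.0, 2.898]
force: [0.4, 0.2, -0.3]
grip_width: 0.0412
t 3.5 p [ 0.4488 -0.2233  0.062 ] rpy deg [180.    -0.   166.06] F [ 0.41  0.17 -0.26] w 0.0412 q [-0.53  0.4   1.81 -0.    0.93 -1.86]
```

```bash
python3 -m creep '[[[0,0,-0.02],0,0],[[0,0,-0.02],0,0],[[0,0,-0.02],0,0],[[0,0,-0.02],0,0],[[0,0,-0.02],0,0],[[0,0,-0.02],0,0]]' 15; python3 go.py
```

```text
time_s: 4.1
ee_pos: [0.4488, -0.2233, 0.063]
eef_rot: [-3.142, 0.0, 2.898]
force: [-1.4, -0.2, 2.9]
grip_width: 0.0236
t 4.1 p [ 0.4488 -0.2233  0.063 ] rpy deg [-1.8000e+02  1.0000e-02  1.6606e+02] F [-1.37 -0.2   2.91] w 0.0236 q [-0.53  0.4   1.81 -0.    0.94 -1.86]
```

```bash
python3 -m creep '[[[0,0,-0.3],0,0],[[0,0,-0.6],0,0],[[0,0,-1.2],0,0],[[0,0,-1.9],0,0],[[0,0,-2.3],0,0],[[0,0,-2.3],0,0],[[0,0,-2.3],0,0]]'; python3 go.py .494 -.404 .175
python3 - <<'E'
from station import vision
import cv2,numpy as np
c=vision.camera("scene");cv2.imwrite("pics/a2.png",cv2.resize(c["img"][180:384,60:260,::-1],None,fx=2.5,fy=2.5)); np.savez("scene2.npz",**c)
E
```

```text
time_s: 4.8
ee_pos: [0.4486, -0.2231, 0.1773]
eef_rot: [3.141, -0.0, 2.898]
force: [-0.4, -0.5, -0.1]
grip_width: 0.0241
t 4.8 p [ 0.4486 -0.2231  0.1773] rpy deg [ 1.7999e+02 -2.0000e-02  1.6607e+02] F [-0.44 -0.5  -0.09] w 0.0241 q [-0.53  0.24  1.72 -0.    1.19 -1.86]
shift units [-1.75 -3.29  0.04]
```

View pics/a2.png

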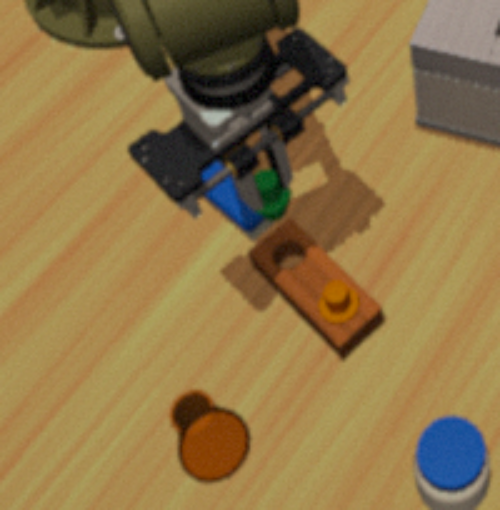

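```bash
python3 -m creep '[[[-0.9,-1.6,0],0,0],[[-1.75,-3.2,0],0,0],[[-1.76,-3.29,0],0,0],[[-1.76,-3.29,0],0,0],[[-1.76,-3.29,0],0,0],[[-1.76,-3.29,0],0,0],[[-1.76,-3.29,0],0,0]]'; python3 go.py .4945 -.4035 .128
python3 - <<'E'
from station import vision
import cv2,numpy as np
o=[]
for n,b in(("scene",(90,270)),("top",(340,140))):
    c=vision.camera(n);i=c["img"][b[1]:b[1]+110,b[0]:b[0]+100,::-1];o.append(cv2.resize(i,(400,440),interpolation=2))
    np.savez(n+"3.npz",**c)
cv2.imwrite("pics/a3.png",np.hstack(o))
E
```

```text
time_s: 5.55
ee_pos: [0.4944, -0.4031, 0.1771]
eef_rot: [3.141, -0.001, 2.899]
force: [-0.5, -1.1, -0.6]
grip_width: 0.0235
t 5.55 p [ 0.4944 -0.4031  0.1771] rpy deg [ 1.7995e+02 -8.0000e-02  1.6610e+02] F [-0.48 -1.12 -0.61] w 0.0235 q [-0.74  0.54  1.3   0.    1.31 -2.07]
shift units [-0.01 -0.01  0.98]
```

View pics/a3.png

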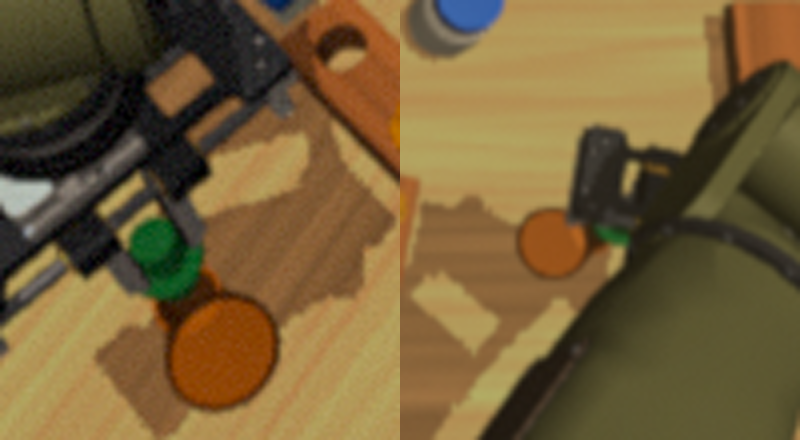

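Run:
```python
from h import *
np.set_printoptions(precision=4,suppress=True)
from scipy.optimize import least_squares
s=load("scene3");U,V=np.meshgrid(range(512),range(384));p=dep(s,U,V).reshape(-1,3);h=cv2.cvtColor(s["img"],cv2.COLOR_RGB2HSV).reshape(-1,3)
g=(h[:,0]>45)&(h[:,0]<85)&(h[:,1]>120)&(np.hypot(p[:,0]-.495,p[:,1]+.404)<.05)
for a,b in((.172,.2),(.145,.16)):
    q=p[g&(p[:,2]>a)&(p[:,2]<b)];print(len(q),q.mean(0),(q.min(0)+q.max(0))/2,np.ptp(q,0))
q=p[(np.hypot(p[:,0]-.495,p[:,1]+.404)<.06)&(p[:,2]>.01)&(p[:,2]<.058)]
f_=lambda a:np.hypot(q[:,0]-a[0],q[:,1]-a[1])-(.033-.014*q[:,2]/.062)
print(least_squares(f_,[.495,-.404],loss="soft_l1",f_scale=.002).x)
```

```text
126 [ 0.4977 -0.4029  0.1806] [ 0.4964 -0.4026  0.1787] [0.0213 0.0226 0.0131]
91 [ 0.5072 -0.4055  0.1538] [ 0.5053 -0.4042  0.154 ] [0.0172 0.0305 0.0119]
[ 0.495  -0.4042]
```

```bash
python3 -m creep '[[[0,0.02,0.3],0,0],[[0,0.02,0.5],0,0],[[0,0.02,0.6],0,0],[[0,0.02,0.7],0,0],[[0,0.02,0.8],0,0],[[0,0.02,0.8],0,0]]'; python3 go.py .494 -.404 .125
```

```text
time_s: 6.25
ee_pos: [0.4947, -0.403, 0.1372]
eef_rot: [3.141, -0.001, 2.898]
force: [-0.1, -0.1, -0.8]
grip_width: 0.0235
t 6.25 p [ 0.4947 -0.403   0.1372] rpy deg [ 1.7997e+02 -5.0000e-02  1.6607e+02] F [-0.06 -0.08 -0.75] w 0.0235 q [-0.74  0.57  1.34  0.    1.23 -2.07]
shift units [ 0.01 -0.02  0.24]
```

```bash
python3 -m creep '[[[0,-0.02,0.06],0,0],[[0,-0.02,0.12],0,0],[[0,-0.02,0.18],0,0],[[0,-0.02,0.22],0,0],[[0,-0.02,0.24],0,0],[[0,-0.02,0.24],0,0]]'; python3 go.py .494 -.404 .125
```

```text
time_s: 6.85
ee_pos: [0.4945, -0.4041, 0.1258]
eef_rot: [3.141, -0.0, 2.898]
force: [0.5, -0.5, -0.1]
grip_width: 0.0239
t 6.85 p [ 0.4945 -0.4041  0.1258] rpy deg [ 1.7999e+02 -1.0000e-02  1.6607e+02] F [ 0.47 -0.47 -0.1 ] w 0.0239 q [-0.74  0.58  1.35  0.    1.21 -2.07]
shift units [ 0.01 -0.    0.02]
```

Free entry so far, with no contact force. I'll press down slightly to find the rim, then release.

```bash
python3 -m creep '[[[0,0,0.03],0,0],[[0,0,0.05],0,0],[[0,0,0.07],0,0],[[0,0,0.07],0,0]]'; python3 go.py
```

```text
time_s: 7.25
ee_pos: [0.4952, -0.4046, 0.1248]
eef_rot: [-3.14, 0.003, 2.899]
force: [-2.5, 3.6, 15.6]
grip_width: 0.0235
t 7.25 p [ 0.4952 -0.4046  0.1248] rpy deg [-1.7992e+02  1.6000e-01  1.6607e+02] F [-2.54  3.65 15.6 ] w 0.0235 q [-0.74  0.59  1.35  0.    1.2  -2.07]
```

```bash
python3 -m creep '[[[0,0,-0.06],0,0],[[0,0,-0.06],0,0],[[0,0,-0.06],0,0.6],[[0,0,-0.06],0,0.6],[[0,0,-0.06],0,0.6],[[0,0,-0.06],0,0.6],[[0,0,-0.06],0,0.6],[[0,0,-0.06],0,0.6],[[0,0,-0.06],0,0.6],[[0,0,-0.06],0,0.6],[[0,0,-0.06],0,0.6]]'; python3 go.py
```

```text
time_s: 8.35
ee_pos: [0.4946, -0.4041, 0.1255]
eef_rot: [-3.142, 0.0, 2.898]
force: [0.7, 0.6, -0.9]
grip_width: 0.0564
t 8.35 p [ 0.4946 -0.4041  0.1255] rpy deg [-180.      0.    166.07] F [ 0.67  0.62 -0.89] w 0.0564 q [-0.74  0.58  1.35 -0.    1.21 -2.07]
```

```bash
python3 -m creep '[[[0,0,-0.3],0,0.6],[[0,0,-1],0,1],[[0,0,-2],0,1],[[0,0,-3],0,1],[[0,0,-4],0,1],[[0,0,-4],0,1],[[1,3,-4],0,1],[[1,3,-4],0,1],[[1,3,-4],0,1],[[1,3,-4],0,1]]'; python3 go.py .482 .1575 .28 102.9;  python3 - <<'E'
from station import vision
import cv2,numpy as np
o=[]
for n,b in(("scene",(90,270)),("top",(340,140))):
    c=vision.camera(n);i=c["img"][b[1]:b[1]+110,b[0]:b[0]+100,::-1];o.append(cv2.resize(i,(400,440),interpolation=2))
    np.savez(n+"4.npz",**c)
cv2.imwrite("pics/a4.png",np.hstack(o))
from h import *
np.set_printoptions(precision=4,suppress=True)
U,V=np.meshgrid(range(512),range(384))
for n in("scene4","top4"):
    s=load(n);p=dep(s,U,V).reshape(-1,3);h=cv2.cvtColor(s["img"],cv2.COLOR_RGB2HSV).reshape(-1,3)
    g=(h[:,0]>45)&(h[:,0]<85)&(h[:,1]>120)&(np.hypot(p[:,0]-.495,p[:,1]+.404)<.05)
    for a,b in((.124,.14),(.09,.112)):
        q=p[g&(p[:,2]>a)&(p[:,2]<b)]
        if len(q): print(n,len(q),q.mean(0),np.ptp(q,0))
E
```

```text
time_s: 9.35
ee_pos: [0.4818, -0.2427, 0.327]
eef_rot: [-3.142, 0.002, 2.901]
force: [0.3, -1.4, 0.8]
grip_width: 0.0939
t 9.35 p [ 0.4818 -0.2427  0.327 ] rpy deg [-1.8000e+02  1.1000e-01  1.6624e+02] F [ 0.27 -1.37  0.77] w 0.0939 q [-0.53  0.22  1.39  0.    1.53 -1.87]
shift units [1.9  7.77 0.94]
twist units 7.92
scene4 104 [ 0.4966 -0.4041  0.1296] [0.0221 0.0222 0.01  ]
scene4 145 [ 0.5014 -0.4052  0.1024] [0.0341 0.0385 0.0142]
```

View pics/a4.png

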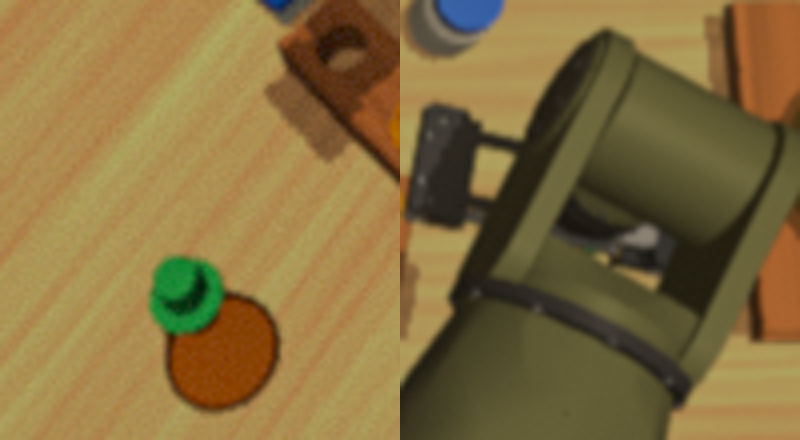

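The stopper sits in the neck, upright, with the collar on the rim. Its top reads 0.130, against 0.131 expected. Next is the handle.

```bash
python3 -m creep '[[[0.3,1,0],0.9,1],[[0.5,2,0],1.8,1],[[0.7,3,0],2.7,1],[[1,4,0],3.6,1],[[1.2,5,0],4.5,1],[[1.5,6,0],5.4,1],[[1.7,7,0.5],6.3,1],[[1.9,7.77,0.5],7.2,1],[[1.9,7.77,0.5],7.92,1],[[1.9,7.77,0.5],7.92,1],[[1.9,7.77,0.5],7.92,1],[[1.9,7.77,0.5],7.92,1]]'; python3 go.py .482 .1575 .205 102.9
python3 - <<'E'
from station import vision
import cv2,numpy as np
o=[]
for n,b in(("scene",(210,90)),("top",(145,110))):
    c=vision.camera(n);i=c["img"][b[1]:b[1]+150,b[0]:b[0]+140,::-1];o.append(cv2.resize(i,(400,430),interpolation=2))
    np.savez(n+"5.npz",**c)
cv2.imwrite("pics/a5.png",np.hstack(o))
E
```

```text
time_s: 10.65
ee_pos: [0.4841, 0.152, 0.3007]
eef_rot: [3.141, 0.0, 1.793]
force: [-0.3, -0.8, 0.2]
grip_width: 0.094
t 10.65 p [0.4841 0.152  0.3007] rpy deg [1.7999e+02 1.0000e-02 1.0272e+02] F [-0.34 -0.81  0.21] w 0.094 q [ 0.23  0.15  1.52 -0.    1.46  0.01]
shift units [ 0.12 -0.02  1.91]
twist units -0.02
```

View pics/a5.png

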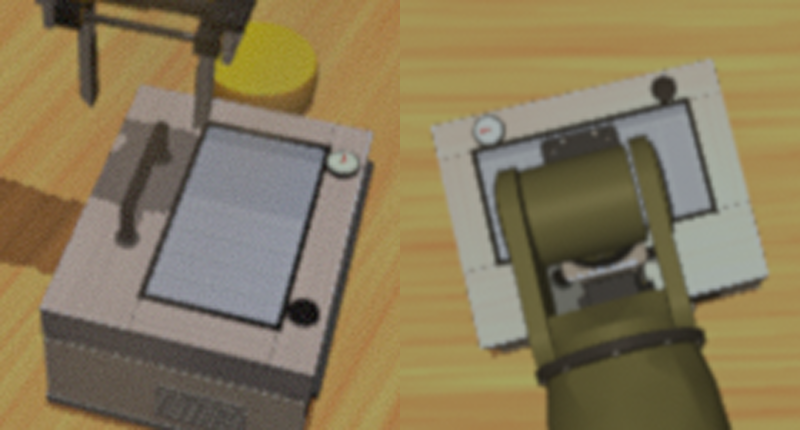

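```bash
python3 -m creep '[[[0.1,0,0.5],0,1],[[0.1,0,1],0,1],[[0.1,0,1.5],0,1],[[0.1,0,1.9],0,1],[[0.1,0,1.92],0,1],[[0.1,0,1.92],0,1]]'; python3 go.py .482 .1575 .205 102.9
```

```text
time_s: 11.35
ee_pos: [0.4827, 0.1579, 0.2052]
eef_rot: [3.141, 0.0, 1.792]
force: [0.2, 0.5, 0.4]
grip_width: 0.0942
t 11.35 p [0.4827 0.1579 0.2052] rpy deg [179.98   0.   102.69] F [0.24 0.49 0.41] w 0.0942 q [ 0.24  0.22  1.66 -0.    1.25  0.02]
shift units [-0.   -0.02  0.  ]
twist units -0.03
```

```bash
python3 -m creep '[[[0,0,0],0,0],[[0,0,0],0,0],[[0,0,0],0,0],[[0,0,0],0,0],[[0,0,0],0,0],[[0,0,0],0,0],[[0,0,0],0,0],[[0,0,0],0,0],[[0,0,0],0,0],[[0,0,0],0,0],[[0,0,0],0,0],[[0,0,0],0,0]]' 25; python3 go.py;  python3 -m creep '[[[0,0,0],0,0],[[0,0,0],0,0],[[0,0,0],0,0],[[0,0,0],0,0],[[0,0,0],0,0]]' 30; python3 go.py .482 .1575 .205 102.9
```

```text
time_s: 12.55
ee_pos: [0.4817, 0.1581, 0.2044]
eef_rot: [-3.139, 0.0, 1.793]
force: [-6.5, -2.5, 3.4]
grip_width: 0.0131
t 12.55 p [0.4817 0.1581 0.2044] rpy deg [-179.88    0.    102.71] F [-6.52 -2.52  3.44] w 0.0131 q [ 0.24  0.22  1.67 -0.    1.25  0.02]
time_s: 13.05
ee_pos: [0.4817, 0.1581, 0.2044]
eef_rot: [-3.139, 0.0, 1.793]
force: [-6.2, -0.8, 2.3]
grip_width: 0.0134
t 13.05 p [0.4817 0.1581 0.2044] rpy deg [-1.7988e+02  1.0000e-02  1.0271e+02] F [-6.24 -0.82  2.28] w 0.0134 q [ 0.24  0.22  1.67 -0.    1.25  0.02]
shift units [-0.01  0.   -0.01]
twist units -0.02
```

Run:
```python
import numpy as np
for a in range(0,56,4):
    t=np.radians(a);x=-.205*np.cos(t)+.08*np.sin(t);z=.205*np.sin(t)+.08*np.cos(t)
    print(a,round((x+.205)/.05,2),round(-(z-.08)/.05,2))
t=np.radians(50);print((-.205*np.cos(t)+.08*np.sin(t)+.205)/.05,-(.205*np.sin(t)+.08*np.cos(t)-.08)/.05)
```

```text
0 0.0 -0.0
4 0.12 -0.28
8 0.26 -0.56
12 0.42 -0.82
16 0.6 -1.07
20 0.79 -1.31
24 1.01 -1.53
28 1.23 -1.74
32 1.47 -1.93
36 1.72 -2.1
40 1.99 -2.26
44 2.26 -2.4
48 2.55 -2.52
52 2.84 -2.62
2.6902419092755534 -2.569242392286273
```

```bash
python3 -m creep '[[[0,0.06,-0.14],0,0],[[0,0.12,-0.28],0,0],[[0,0.19,-0.42],0,0],[[0,0.26,-0.56],0,0],[[0,0.34,-0.69],0,0],[[0,0.42,-0.82],0,0],[[0,0.51,-0.95],0,0],[[0,0.6,-1.07],0,0],[[0,0.69,-1.19],0,0],[[0,0.79,-1.31],0,0],[[0,0.79,-1.31],0,0]]' 30; python3 go.py
```

```text
time_s: 14.15
ee_pos: [0.5197, 0.1669, 0.2709]
eef_rot: [-3.138, -0.0, 1.793]
force: [-19.0, -3.2, 10.3]
grip_width: 0.0128
t 14.15 p [0.5197 0.1669 0.2709] rpy deg [-1.7978e+02 -1.0000e-02  1.0272e+02] F [-18.98  -3.22  10.35] w 0.0128 q [0.24 0.26 1.46 0.   1.42 0.02]
```

```bash
python3 -m creep '[[[0,0.08,-0.13],0,0],[[0,0.19,-0.24],0,0],[[0,0.3,-0.35],0,0],[[0,0.41,-0.45],0,0],[[0,0.53,-0.55],0,0],[[0,0.53,-0.55],0,0]]' 30; python3 go.py
```

```text
time_s: 14.75
ee_pos: [0.5464, 0.173, 0.2986]
eef_rot: [-3.14, -0.0, 1.793]
force: [-13.0, -0.6, 8.0]
grip_width: 0.0132
t 14.75 p [0.5464 0.173  0.2986] rpy deg [-1.7992e+02 -2.0000e-02  1.0272e+02] F [-13.    -0.62   8.01] w 0.0132 q [0.24 0.31 1.34 0.   1.5  0.02]
```

```bash
python3 -m creep '[[[0,0.1,-0.12],0,0],[[0,0.21,-0.21],0,0],[[0,0.34,-0.29],0,0],[[0,0.47,-0.37],0,0],[[0,0.61,-0.45],0,0],[[0,0.74,-0.52],0,0],[[0,0.88,-0.59],0,0],[[0,1.02,-0.65],0,0],[[0,1.17,-0.71],0,0],[[0,1.31,-0.76],0,0],[[0,1.31,-0.76],0,0],[[0,1.31,-0.76],0,0]]' 30; python3 go.py
python3 - <<'E'
from station import vision
import cv2,numpy as np
o=[]
for n,b in(("scene",(180,60)),("top",(130,90))):
    c=vision.camera(n);i=c["img"][b[1]:b[1]+190,b[0]:b[0]+170,::-1];o.append(cv2.resize(i,(400,448),interpolation=2))
    np.savez(n+"6.npz",**c)
cv2.imwrite("pics/a6.png",np.hstack(o))
c=vision.camera("scene");np.savez("scene7.npz",**c);cv2.imwrite("pics/a7.png",c["img"][:,:,::-1])
from h import *
np.set_printoptions(precision=4,suppress=True)
U,V=np.meshgrid(range(512),range(384))
H=np.array([.6815,.2035]);ps=np.radians(12.9);X=np.array([np.cos(ps),np.sin(ps)]);Y=np.array([-X[1],X[0]])
for n in("scene6","top6"):
    p=dep(load(n),U,V).reshape(-1,3);r=p[:,:2]-H;bx=r@X;by=r@Y
    # lid's side margins, outside the gripper
    for sg in(-1,1):
        m=(abs(by-sg*.125)<.03)&(bx>-.2)&(bx<.04)&(p[:,2]>.13)&(p[:,2]<.36)
        if m.sum()>30:
            x,z=bx[m],p[m,2]
            q=np.stack([x,z],1).astype(np.float32);L=cv2.fitLine(q,cv2.DIST_HUBER,0,.001,.001).ravel();print(n,sg,m.sum(),"lid angle",np.degrees(np.arctan2(-L[1],L[0])))
E
python3 go.py
```

```text
time_s: 15.95
ee_pos: [0.6111, 0.1874, 0.3367]
eef_rot: [3.14, -0.0, 1.793]
force: [-3.8, 0.4, 5.1]
grip_width: 0.0132
t 15.95 p [0.6111 0.1874 0.3367] rpy deg [179.9   -0.   102.71] F [-3.83  0.38  5.07] w 0.0132 q [0.24 0.46 1.05 0.   1.63 0.02]
scene6 -1 1641 lid angle 49.373367
scene6 1 599 lid angle 49.191353
top6 -1 1027 lid angle 47.94655
top6 1 877 lid angle 48.659122
t 16.1 p [0.6109 0.1873 0.3366] rpy deg [179.91  -0.   102.71] F [-4.87  0.36  5.35] w 0.013 q [0.24 0.46 1.05 0.   1.63 0.02]
```

View pics/a6.png

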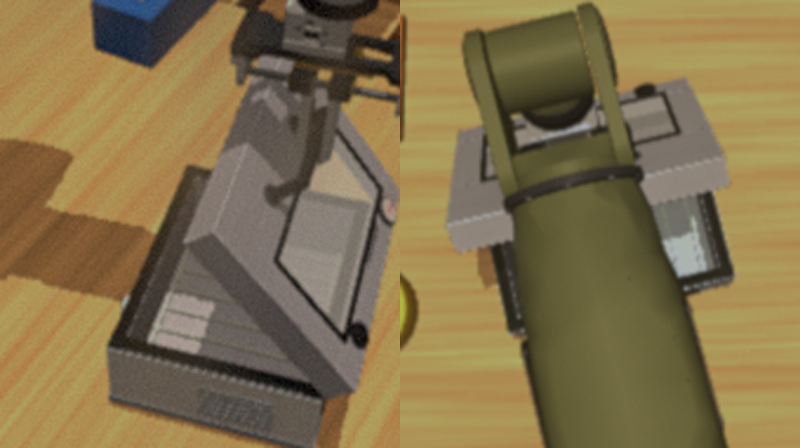

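View pics/a7.png

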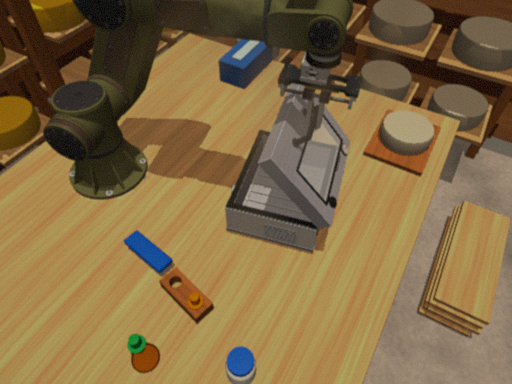

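```bash
python3 -m creep '[[[0,0.03,-0.01],0,0],[[0,0.06,-0.02],0,0],[[0,0.06,-0.02],0,0],[[0,0.06,-0.02],0,0],[[0,0.06,-0.02],0,0],[[0,0.06,-0.02],0,0],[[0,0.06,-0.02],0,0],[[0,0.06,-0.02],0,0],[[0,0.06,-0.02],0,0],[[0,0.06,-0.02],0,0],[[0,0.06,-0.02],0,0]]' 30; python3 go.py
python3 - <<'E'
from station import vision
from h import *
np.set_printoptions(precision=4,suppress=True)
U,V=np.meshgrid(range(512),range(384))
H=np.array([.6815,.2035]);ps=np.radians(12.9);X=np.array([np.cos(ps),np.sin(ps)]);Y=np.array([-X[1],X[0]])
for n in("scene","top"):
    c=vision.camera(n);P=dep(c,U,V);p=P.reshape(-1,3);r=p[:,:2]-H;bx=r@X;by=r@Y
    for sg in(-1,1):
        m=(abs(by-sg*.125)<.03)&(bx>-.2)&(bx<.04)&(p[:,2]>.13)&(p[:,2]<.36)
        L=cv2.fitLine(np.stack([bx[m],p[m,2]],1).astype(np.float32),cv2.DIST_HUBER,0,.001,.001).ravel();print(n,sg,m.sum(),"lid angle",np.degrees(np.arctan2(-L[1],L[0])))
    h=cv2.cvtColor(c["img"],cv2.COLOR_RGB2HSV).reshape(-1,3)
    g=(h[:,0]>45)&(h[:,0]<85)&(h[:,1]>120)&(np.hypot(p[:,0]-.495,p[:,1]+.404)<.05)
    q=p[g&(p[:,2]>.124)&(p[:,2]<.14)];print(n,"stopper top",len(q),q.mean(0))
    q=p[(np.hypot(p[:,0]-.495,p[:,1]+.404)<.06)&(p[:,2]>.01)&(p[:,2]<.058)]
    from scipy.optimize import least_squares
    print("flask",least_squares(lambda a:np.hypot(q[:,0]-a[0],q[:,1]-a[1])-(.033-.014*q[:,2]/.062),[.495,-.404],loss="soft_l1",f_scale=.002).x)
E
python3 go.py
```

```text
time_s: 17.2
ee_pos: [0.6137, 0.188, 0.3376]
eef_rot: [3.14, -0.0, 1.793]
force: [-4.3, 0.8, 4.7]
grip_width: 0.0128
t 17.2 p [0.6137 0.188  0.3376] rpy deg [ 1.7993e+02 -1.0000e-02  1.0272e+02] F [-4.26  0.78  4.73] w 0.0128 q [0.24 0.47 1.04 0.   1.64 0.02]
scene -1 1634 lid angle 49.970314
scene 1 588 lid angle 49.538097
scene stopper top 105 [ 0.4963 -0.4041  0.1294]
flask [ 0.4946 -0.404 ]
top -1 1009 lid angle 49.783173
top 1 877 lid angle 49.410934
top stopper top 39 [ 0.4937 -0.4004  0.1306]
flask [ 0.4933 -0.4022]
t 17.3 p [0.6137 0.188  0.3376] rpy deg [ 1.7993e+02 -1.0000e-02  1.0271e+02] F [-4.67  0.86  5.09] w 0.0132 q [0.24 0.47 1.04 0.   1.64 0.02]
```

The lid reads about 49.7° in both views and is steady. The stopper is home and concentric, and the grip force is holding. I'm handing in.

```bash
python3 -c "
from station import ctrl
print(ctrl.hand_in())"; python3 go.py
```

```text
the job is handed in; nothing more can be done
None
the job is handed in; nothing more can be done
```

The green stopper is in the flask's neck and released, and the arm is holding the warm box's lid open at about 50°. I handed the job in at about 17.3 s; the hand-in gave no verdict.

- **Stopper:** its collar met the rim at the expected height, and I pressed it down with about 15 N before letting go. In the last pictures its top was at 0.129–0.131 m, against 0.131 m expected. It was within about 2 mm of the flask's axis, and the flask was still upright in place.
- **Lid:** it read 49.4–50.0° across both cameras, and the arm pose was steady over the last second. The grip was set to 30 N on the bar. The net wrist force was about 7 N, mostly a leftover push because my arc was slightly off the lid's true path. It reached about 22 N partway up.
- **Other things:** the orange stopper, brush and jar look unmoved in the last full picture. The cheese was hidden behind the arm and lid there, so I could not check it, but nothing went near it.
- **Disagreement:** the two cameras differ by about 2–4 mm in position, so I used averages and same-camera offsets.

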